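Set the ejector plate of a medallion mould

ROBOT

A 6-joint arm with a two-finger parallel gripper is mounted at the origin on the work surface. World frame = base frame: x ahead of the robot, y to its left, z up, the work surface at z = 0. Lengths are in mm, angles in rad, forces in N, time in s.
With the tool pointing down it reaches from about 350 to 975 mm from the base axis. Payload 7.1 kg.
Tool frame: the origin (TCP) lies at the very end of the fingers, on their centre line; the grasp point (between the pads) lies ctrl.hold_point_z behind it (ctrl.hold_point_z is the distance from the TCP to the grasp point, in mm); z points along the fingers, y is the line along which they close (so a half turn about z gives the same grasp; the last joint's range is limited). The gripper opens to 88 mm and grips with 3 to 60 N. Pads are 20 mm wide; open, the fingers measure 115 mm over their backs; the gripper's body (75 mm by 178 mm) begins 61 mm behind the grasp point.
Start: joints at [1.125, 0.423, 1.63, -0, 1.089, -0.019], TCP at [258.693, 568.931, 222.675] pointing down, gripper open.
Joint ranges: [-3, 3], [-0.9, 2.11], [0.09, 2.58], [-1.31, 4.45], [0.11, 2.69], [-2.54, 2.54]. Speed limits (rad/s): [2.39, 2.39, 3.01, 3.14, 3.14, 3.14].

INTERFACE

Orientations are given as a rotation vector (axis times angle).
In Python, from workcell import ctrl gives the robot as it stands. The module is installed in compiled form; this text tells all that it offers.
- The arm moves only by the shell command python3 -m creep 'ROWS'. ROWS is JSON, a list of rows, each an object with "translation": the shift along the tool's x, y, z in mm, a list of three; "angular": the turn, a rotation vector about the tool's x, y, z in rad, a list of three; "jaw": the opening, from 0 (shut) to 1 (fully open). A call has exactly 8 rows; each row is the pose to reach, as a shift and turn from the pose commanded when the call began, along the tool's axes at that moment; what a row does not reach only later rows make up. A row lasts 1/8 s, in which the tool goes at most 62.5 mm and 10.7 degrees, less where a joint would pass 70% of its speed; a pose out of reach is approached as far as the arm can. A call with a gripper value outside its range is refused whole. The fingers move at their own pace and stop on an object; the grip force is fixed at half the most. Time passes only in rows, so rows that repeat a pose let the fingers close, or fill a call up. It gives the time, the measured TCP pose, the force, the opening and the grip force at its end, in the units of the state.
- ctrl.get_obs(): the state, without advancing time (a new reading comes with each control period).
- ctrl.get_image(name): name is "scene" or "top" or "wrist"; returns the picture (420x560x3 uint8, red, green, blue); there is no depth.
- ctrl.camera_info(name): a dict with "camera_matrix" (3x3 intrinsics, pixels), "world_from_camera" (4x4, takes a point from camera to world coordinates). Camera axes: x right, y up, looking along -z (the intrinsics and any distortion apply to the point x, -y, -z); pixel columns grow to the right and rows downward; lengths in mm; the calibration is good to about 2 mm. A picture is of the moment at which its call begins: read the wrist's pose just before it. camera_info takes no time and is no camera call; for the wrist camera it gives the pose at the moment of the call.
- ctrl.close_job(): hands the job in; it is judged then, once.
Trained networks look in the newest picture that a camera, given by its name, has taken for a name from the list of things; names that differ only in an ending like _2 or _b are one class to them, and where a whole thing is asked for, a point or a joint stands for the part that bears it (a point fixed in the world has none). Each returns a list of dicts, best first, with "score" (0 to 1); they miss things now and then, are a little off and sometimes report something else, mostly with a low value. They report only what shows in the picture. A call takes as long as a camera call. They do not tell look-alikes from the thing itself.
- ctrl.look_for(camera, label): "rect" ([left, top, right, bottom] in pixels, round what is visible of it).
The state is a dict: "t": time; "qpos": joint angles; "qvel": joint speeds; "joint_torque": joint torques, N m; "ee_pos": TCP position; "orientation": TCP orientation; "ft_force": force on the tool from outside, world axes, zero at the start; "moment": the same for the moment, N m; "width": finger opening in mm; "grasp_force": force on a finger pad.
Only numpy, scipy, OpenCV 4.12 (cv2) and the standard library are available. Lean on these libraries where they do the work, as an engineer would, in place of code of your own. Each camera call takes 0.05 s, during which the arm holds its last target. There are 200 camera calls.

TASK

The last cast has been knocked out of the round medallion mould, so its spring-lifted ejector plate stands up near the rim of the pocket. Take the small hand tamper from its wooden rest and press the plate squarely down with it, at a slow, steady push of never more than about 3.5 kg, until the plate bottoms out level; hold it there for a moment, so that all three spring catches snap over its edge and keep it down. Then set the tamper (do not drop it) upright in its own rest again, touch the plate with nothing but the tamper, and leave the wide tamper and the other things on the bench where they are.

Things in the scene. Friction and masses are not known exactly. Their poses are not given: they have to be found in the camera images.
- mould: The medallion mould, fixed: a round aluminium base 184 mm in diameter, 10 mm thick, and on it a ring 120 mm outside with an open pocket of 100 mm bore, rim 56 mm above the bench. Origin: centre of the underside; z up. Through its wall reach 3 spring catches (0, 120, 240 degrees from the mould's x axis): steel noses sloped on top, 90 mm free between them; outside each a steel block and a black knob, to 89 mm from the axis.
- plate: The ejector plate: a loose flat round steel disc 97 mm in diameter, 6 mm thick, about 0.33 kg, lying in the pocket on three sprung plungers 34 mm from the axis; it can tilt some degrees. Origin: centre of its underside, 48 mm above the bench at the start; z up. Going down it pushes the catches aside; they snap back over its edge just before the bottom. Let go, it then rises about 2 mm against them.
- plate_top (a point): Centre of the plate's flat top, 6 mm above its origin, where the tamper presses. The bottom is three rest buttons under the plate; their depth is set for each job, 18 to 34 mm below the plate's start, and cannot be read beforehand. The push grows evenly from about 1 N to 6 to 12 N at the bottom, with up to 6 N more on the way as the catches give; then the stop is hard. Stay under 35 N, knocks included.
- tamper: The small hand tamper: a flat steel disc 66 mm in diameter, 12 mm thick, a short neck, and an upright wooden grip of square section 30 x 30 mm, its flat sides facing along the tamper's x and y axes, from 41 to 108 mm above the face. About 0.45 kg. It fits between the catches. Origin: centre of the flat underside (the pressing face); z up along the grip.
- tamper_grip (a point): A point on the axis of the small tamper's wooden grip, 70 mm above the face; same axes as the tamper.
- tamper_rest: The small tamper's rest, fixed on the bench: a turned dark wooden saucer 98 mm in diameter and 14 mm high with a flat recess 78 mm in diameter, its floor 8 mm above the bench. Origin: centre of the underside. At the start the tamper stands in it, face down.
- wide_tamper: A bystander: a wider tamper of the same kind, disc 98 mm in diameter, grip 34 mm square, 108 mm high, in its own rest. It does not fit between the catches; leave it where it is. Origin: centre of the underside.
- wide_tamper_rest: The wide tamper's rest, fixed: a dark wooden saucer 130 mm in diameter and 14 mm high. Origin: centre of the underside.
- wax_tin: A bystander: a closed grey tin, 76 mm in diameter, 50 mm high. Origin: centre of the underside.
- medallion: A bystander: a round plaster medallion lying flat, 86 mm in diameter, 14 mm high. Origin: centre of the underside.
- brush: A bystander: a flat paint brush 170 mm long lying on the bench.
Things that resemble listed ones, but are neither listed nor needed, are in the scene too. Of the things shaped like the plate, the steel one is meant.

How it is judged:
By the outcome, as a careful person would: the job done as asked, in the order asked, and still so for the second after the job is handed in, with the robot touching nothing.
It also fails if it takes over 61 s, if anything falls off the work surface, if the arm or the gripper's body presses on something with over 40 N, if the wrist force passes 120 N, or if a joint passes its speed limit or range.

## Working session

There is one attempt and no reset: what is moved stays moved. The work goes in short steps, Python scripts to look and compute and a shell command to move; the robot and the scene stay as the last step left them, time stands still between calls to the robot, and variables do not carry over. Pictures are saved under pics/ and viewed, at most 10 in all, crops included, and the job is handed in when it is done.

```bash
mkdir -p pics
cat > h.py <<'E'
import numpy as np, cv2
from workcell import ctrl
def snap(c,n):
    im=ctrl.get_image(c); cv2.imwrite(f'pics/{n}.png',im[:,:,::-1]); return im
def to_world(c,u,v,z,info=None):
    i=info or ctrl.camera_info(c); K=np.array(i['camera_matrix']); T=np.array(i['world_from_camera'])
    d=np.linalg.solve(K,[u,v,1]); d=T[:3,:3]@np.array([d[0],-d[1],-d[2]]); o=T[:3,3]
    return o+d*(z-o[2])/d[2]
def to_pix(c,p,info=None):
    i=info or ctrl.camera_info(c); K=np.array(i['camera_matrix']); T=np.array(i['world_from_camera'])
    q=T[:3,:3].T@(np.array(p)-T[:3,3]); q=K@np.array([q[0],-q[1],-q[2]]); return q[:2]/q[2]
E
python3 - <<'E'
from h import *
a=snap('top','top0'); 
for l in ['mould','plate','tamper','tamper_rest','wide_tamper','wax_tin']:
    print(l,[(np.round(d['rect']).tolist(),round(d['score'],2)) for d in ctrl.look_for('top',l)][:4])
b=snap('scene','sc0')
for c in ['top','scene']:
    i=ctrl.camera_info(c); print({k:(np.round(v,3).tolist() if k!='x' else 0) for k,v in i.items()})
print(ctrl.hold_point_z, ctrl.get_obs())
E
```

```text
mould [([254.0, 179.0, 327.0, 252.0], 0.96)]
plate [([275.0, 196.0, 312.0, 236.0], 0.96), ([126.0, 200.0, 163.0, 237.0], 0.92), ([214.0, 272.0, 251.0, 312.0], 0.86)]
tamper [([194.0, 201.0, 221.0, 230.0], 0.82)]
tamper_rest [([184.0, 192.0, 227.0, 231.0], 0.82)]
wide_tamper [([386.0, 204.0, 424.0, 242.0], 0.64)]
wax_tin [([211.0, 128.0, 242.0, 162.0], 0.93)]
{'camera_matrix': [[482.401, 0.0, 281.263], [0.0, 482.401, 208.444], [0.0, 0.0, 1.0]], 'world_from_camera': [[-0.007, 0.996, -0.088, 433.279], [-1.0, -0.005, 0.026, 83.374], [0.025, 0.088, 0.996, 1239.84], [0.0, 0.0, 0.0, 1.0]]}
{'camera_matrix': [[388.349, 0.0, 275.701], [0.0, 388.349, 211.703], [0.0, 0.0, 1.0]], 'world_from_camera': [[-0.086, -0.854, 0.513, 956.005], [0.996, -0.073, 0.046, 91.164], [-0.002, 0.515, 0.857, 793.251], [0.0, 0.0, 0.0, 1.0]]}
18.700000000000003 {'t': 0.4, 'qpos': array([ 1.12501338e+00,  4.23189601e-01,  1.62999216e+00, -4.41048579e-05,
        1.08858334e+00, -1.90492308e-02]), 'qvel': array([-4.88362289e-05, -3.18844352e-03, -5.87940853e-04, -3.58226307e-04,
        1.58935533e-03, -9.64979382e-05]), 'joint_torque': array([ 4.81414118e-04, -5.44023478e+01, -2.73660028e+01,  6.44090865e-02,
        1.88091426e-02, -7.12972133e-05]), 'ee_pos': array([258.67059481, 568.87688339, 222.58279855]), 'orientation': array([-6.65205521e-01, -3.07035752e+00,  2.77732679e-04]), 'ft_force': array([-0.22872073, -0.21639718, -0.37685731]), 'moment': array([ 0.05026542, -0.0091335 ,  0.01510346]), 'grasp_force': 0.0, 'width': 87.77052720990109}
```

View pics/top0.png

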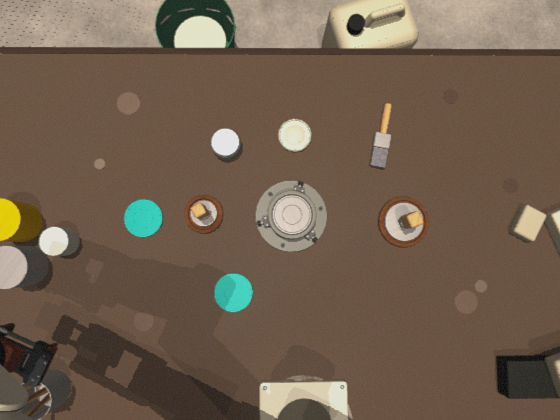

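View pics/sc0.png

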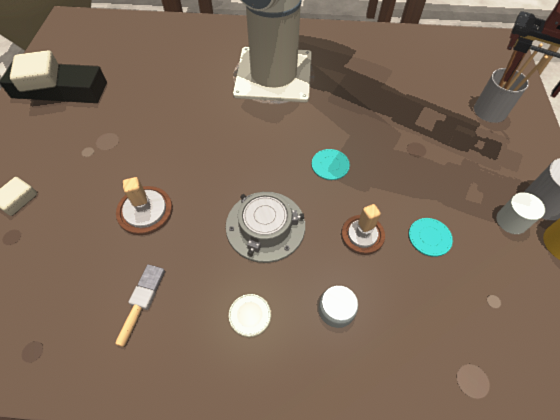

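The top picture shows the mould at (291,215). There are two tamper candidates, (204,213) in a saucer about 40 px wide and (402,222) in one about 50 px wide. The two teal discs at (143,218) and (233,292) are plate look-alikes. The narrower saucer should hold the small tamper, so I'll check that with sizes and one enlarged crop.

Run:
```python
from h import *
im=cv2.imread('pics/top0.png')
c=cv2.resize(im[165:265,170:435],None,fx=3,fy=3,interpolation=cv2.INTER_CUBIC); cv2.imwrite('pics/crop1.png',c)
i=ctrl.camera_info('top')
for n,p,q,z in [('rest',(184.5,213.5),(224,213.5),12),('wrest',(378,222),(429,222),12),('mouldbase',(255,215),(327,215),10),('rim',(270,214),(314,214),56)]:
    A,B=to_world('top',*p,z),to_world('top',*q,z); print(n,np.round((A+B)/2),round(np.linalg.norm(A-B)))
print('grip top',to_world('top',201,211,116)[:2].round())
w=ctrl.camera_info('wrist'); print(np.round(w['camera_matrix'],1).tolist(),np.round(w['world_from_camera'],3).tolist())
```

```text
rest [529. 248.  12.] 100
wrest [ 505. -262.   12.] 132
mouldbase [525.  27.  10.] 184
rim [524.  27.  56.] 108
grip top [527. 241.]
[[307.2, 0.0, 278.1], [0.0, 307.2, 212.9], [0.0, 0.0, 1.0]] [[0.414, -0.883, -0.221, 199.112], [0.91, 0.402, 0.101, 596.045], [0.0, -0.243, 0.97, 384.599], [0.0, 0.0, 0.0, 1.0]]
```

View pics/crop1.png

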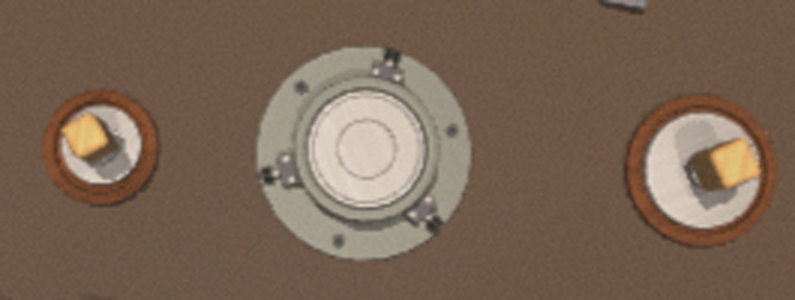

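The crop confirms it: the small tamper is at crop (100,147), with a saucer measuring about 100 mm. The wide one is at (700,170), about 132 mm. The steel plate is in the mould at (365,152). I'll move above the small tamper, turning to its grip.

```bash
python3 -m creep '[{"translation":[-30,-14,0],"angular":[0,0,0.08],"jaw":1},{"translation":[-84,-40,0],"angular":[0,0,0.16],"jaw":1},{"translation":[-138,-66,0],"angular":[0,0,0.26],"jaw":1},{"translation":[-192,-91,0],"angular":[0,0,0.36],"jaw":1},{"translation":[-246,-117,0],"angular":[0,0,0.46],"jaw":1},{"translation":[-300,-143,0],"angular":[0,0,0.54],"jaw":1},{"translation":[-354,-168,0],"angular":[0,0,0.62],"jaw":1},{"translation":[-378,-180,0],"angular":[0,0,0.62],"jaw":1}]'
python3 - <<'E'
from h import *
i=ctrl.camera_info('wrist'); a=snap('wrist','w1'); o=ctrl.get_obs(); print(o['ee_pos'],o['orientation'],o['qpos'])
np.save('w1.npy',i,allow_pickle=True)
cv2.imwrite('pics/w1.png',a[:,:,::-1])
E
```

```text
t: 1.4
ee_pos: [530.1, 246.2, 222.9]
orientation: [1.575, 2.718, 0.001]
ft_force: [-0.0, -0.3, -0.4]
width: 88.0
grasp_force: 0.0
[531.28512484 244.87194651 222.82885111] [1.57381120e+00 2.71697099e+00 1.36101332e-04] [ 4.12247987e-01  3.64190852e-01  1.72112965e+00 -1.53249899e-03
  1.05518577e+00 -1.07745465e-01]
```

View pics/w1.png

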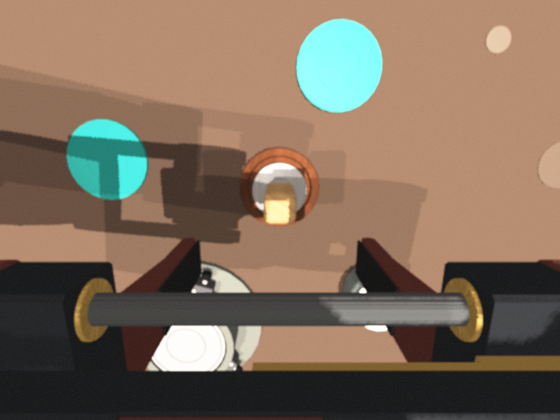

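The wrist view shows the saucer centred near (279,187) and the grip top near (279,211), with its edges about parallel to the image. I'll measure these precisely.

Run:
```python
from h import *
i=np.load('w1.npy',allow_pickle=True).item()
im=cv2.imread('pics/w1.png'); hsv=cv2.cvtColor(im,cv2.COLOR_BGR2HSV)
sub=hsv[170:240,240:320]
m=((sub[:,:,0]>13)&(sub[:,:,0]<28)&(sub[:,:,1]>90)&(sub[:,:,2]>130)).astype(np.uint8)
for r in range(0,70,2): print(''.join('#' if x else '.' for x in m[r]), r+170) if m[r].any() else 0
mt=((sub[:,:,0]>13)&(sub[:,:,0]<28)&(sub[:,:,1]>60)&(sub[:,:,2]>215)).astype(np.uint8)
print(cv2.minAreaRect(np.argwhere(mt)[:,::-1].astype(np.float32)+[0,0] if 0 else np.float32(np.argwhere(mt)[:,::-1])))
c=cv2.resize(im[140:240,215:345],None,fx=6,fy=6,interpolation=cv2.INTER_CUBIC); cv2.imwrite('pics/w1c.png',c)
for u,v,z in [(279.5,187,12),(279.5,211,116)]: print(to_world('w',u,v,z,i))
print(np.round(i['world_from_camera'],3))
for x in (241,318): print(to_world('w',x,187,12,i))
for y in (148,226): print(to_world('w',279.5,y,12,i))
```

```text
.............................#####################.............................. 184
...........................#########################............................ 186
..........................###########################........................... 188
..........................############################.......................... 190
.........................#############################.......................... 192
.........................##############################......................... 194
........................################################........................ 196
........................################################........................ 198
........................################################........................ 200
........................#####...................########........................ 202
........................#####...................########........................ 204
........................####...................#########........................ 206
........................#####...................########........................
[... 486 characters left out ...]
........................ 220
...........................#########################............................ 222
...................................#............................................ 238
((37.0, 41.0), (24.0, 24.0), 90.0)
[529.68436021 251.59732862  12.        ]
[531.61389673 247.06733378 116.        ]
[[ 8.68000e-01 -4.82000e-01 -1.22000e-01  4.97627e+02]
 [ 4.97000e-01  8.42000e-01  2.11000e-01  3.03229e+02]
 [ 1.00000e-03 -2.43000e-01  9.70000e-01  3.84852e+02]
 [ 0.00000e+00  0.00000e+00  0.00000e+00  1.00000e+00]]
[488.74311702 228.15785802  12.        ]
[570.63818471 275.04400221  12.        ]
[506.38164823 292.17743704  12.        ]
[554.48720332 208.40484256  12.        ]
```

View pics/w1c.png

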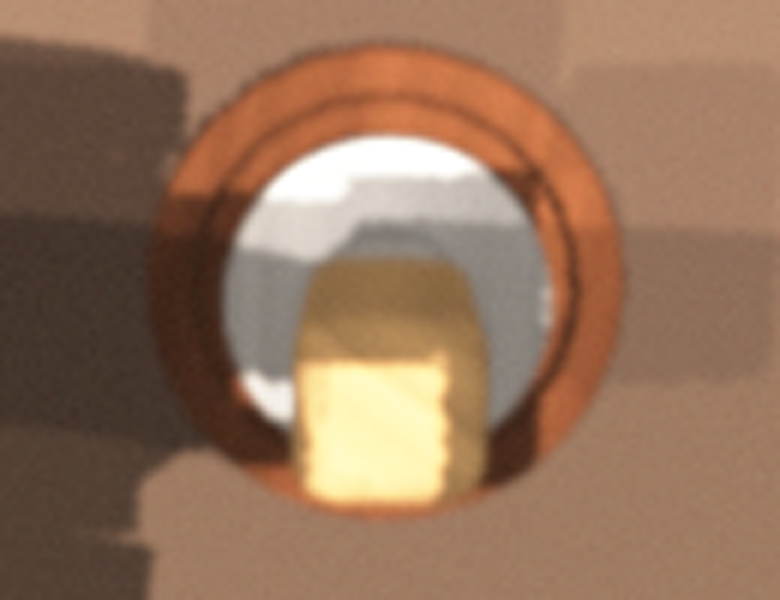

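```bash
python3 -m creep '[{"translation":[0,1,20],"angular":[0,0,0],"jaw":1},{"translation":[0,2,45],"angular":[0,0,0],"jaw":1},{"translation":[0,2,70],"angular":[0,0,0],"jaw":1},{"translation":[0,2,80],"angular":[0,0,0],"jaw":1},{"translation":[0,2,80],"angular":[0,0,0],"jaw":1},{"translation":[0,2,80],"angular":[0,0,0],"jaw":1},{"translation":[0,2,80],"angular":[0,0,0],"jaw":1},{"translation":[0,2,80],"angular":[0,0,0],"jaw":1}]'
python3 - <<'E'
from h import *
i=ctrl.camera_info('wrist'); a=snap('wrist','w2'); o=ctrl.get_obs(); print(o['ee_pos'],o['orientation'],o['qvel'].round(3))
np.save('w2.npy',i,allow_pickle=True)
cv2.imwrite('pics/w2.png',cv2.resize(a[120:330,140:420,::-1],None,fx=2.8,fy=2.8))
for p in [(530.6,249.6,116),(530.6,249.6,20),(529.7,251.6,12)]: print(to_pix('w',p,i))
R=cv2.Rodrigues(o['orientation'])[0]; print(R.T@(np.array([530.6,249.6,59.3])-o['ee_pos']))
E
```

```text
t: 2.45
ee_pos: [530.3, 249.7, 143.3]
orientation: [1.57, 2.72, 0.001]
ft_force: [0.0, -0.3, 0.5]
width: 87.7
grasp_force: 0.0
[530.25167954 249.69695493 143.18047686] [1.57008052e+00 2.72054069e+00 1.08020536e-03] [ 0.     0.004  0.002  0.    -0.    -0.   ]
[277.71359824 240.43040243]
[277.66790495 207.21472423]
[277.89049056 203.1954884 ]
[-0.25110236  0.18237395 83.880682  ]
```

View pics/w2.png

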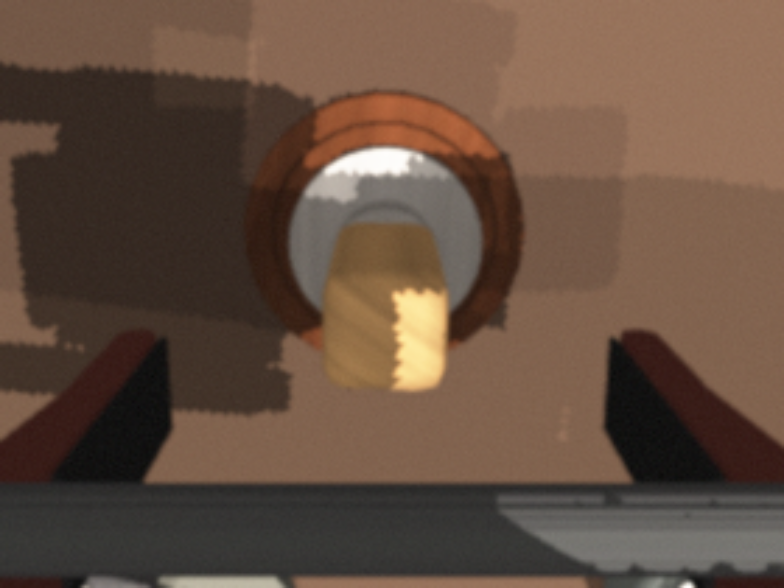

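The close view puts the grip top at (278,239) and the disc at (278,207), within 1–2 mm of prediction. I'll descend straight and close.

```bash
python3 -m creep '[{"translation":[0,0,20],"angular":[0,0,0],"jaw":1},{"translation":[0,0,45],"angular":[0,0,0],"jaw":1},{"translation":[0,0,70],"angular":[0,0,0],"jaw":1},{"translation":[0,0,82],"angular":[0,0,0],"jaw":1},{"translation":[0,0,84],"angular":[0,0,0],"jaw":1},{"translation":[0,0,84],"angular":[0,0,0],"jaw":0.5},{"translation":[0,0,84],"angular":[0,0,0],"jaw":0.2},{"translation":[0,0,84],"angular":[0,0,0],"jaw":0}]' && python3 -m creep '[{"translation":[0,0,0],"angular":[0,0,0],"jaw":0},{"translation":[0,0,0],"angular":[0,0,0],"jaw":0},{"translation":[0,0,0],"angular":[0,0,0],"jaw":0},{"translation":[0,0,-5],"angular":[0,0,0],"jaw":0},{"translation":[0,0,-15],"angular":[0,0,0],"jaw":0},{"translation":[0,0,-30],"angular":[0,0,0],"jaw":0},{"translation":[0,0,-50],"angular":[0,0,0],"jaw":0},{"translation":[0,0,-60],"angular":[0,0,0],"jaw":0}]'
```

```text
t: 3.5
ee_pos: [530.4, 249.8, 59.3]
orientation: [1.57, 2.72, 0.001]
ft_force: [-0.6, -0.7, 0.6]
width: 61.2
grasp_force: 0.0
t: 4.5
ee_pos: [530.7, 249.9, 120.6]
orientation: [1.57, 2.72, 0.003]
ft_force: [-0.7, -0.1, -3.9]
width: 30.0
grasp_force: 29.8
```

```bash
python3 -m creep '[{"translation":[-15,-6,-20],"angular":[0,0,0],"jaw":0},{"translation":[-50,-22,-30],"angular":[0,0,0],"jaw":0},{"translation":[-100,-44,-30],"angular":[0,0,0],"jaw":0},{"translation":[-150,-66,-30],"angular":[0,0,0],"jaw":0},{"translation":[-200,-88,-30],"angular":[0,0,0],"jaw":0},{"translation":[-240,-106,-30],"angular":[0,0,0],"jaw":0},{"translation":[-257,-114,-30],"angular":[0,0,0],"jaw":0},{"translation":[-261,-116,-30],"angular":[0,0,0],"jaw":0}]'
python3 - <<'E'
from h import *
for k in range(4): o=ctrl.get_image('wrist')
i=ctrl.camera_info('wrist'); a=snap('wrist','w3'); o=ctrl.get_obs(); print(o['ee_pos'],o['orientation'],o['ft_force'])
np.save('w3.npy',i,allow_pickle=True)
for p in [(524.5,27,10),(524.5,27,54)]: print(to_pix('w',p,i))
E
```

```text
t: 5.5
ee_pos: [560.0, -35.5, 149.1]
orientation: [-1.573, -2.719, -0.0]
ft_force: [0.4, -0.4, -3.8]
width: 29.7
grasp_force: 29.9
[560.00479635 -33.22616679 148.66757464] [-1.56804714e+00 -2.72188327e+00 -7.00092800e-05] [-0.75193648  0.57297847 -4.71795234]
[277.13898107 131.28093784]
[276.99997992 130.44141583]
```

View pics/w3.png

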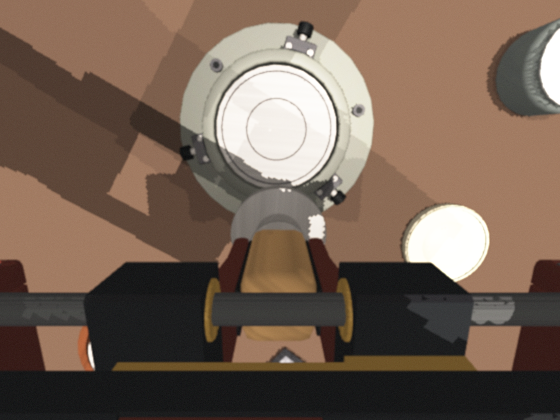

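The wrist view shows the mould centred near (277,128), with the plate's outer edge at x 217–337 and y 67–187. The held tamper disc is at x 231–324 with its top edge at y≈188. I'll fit circle models for both.

Run:
```python
from h import *
from scipy.optimize import minimize
i=np.load('w3.npy',allow_pickle=True).item()
g=cv2.GaussianBlur(cv2.cvtColor(cv2.imread('pics/w3.png'),cv2.COLOR_BGR2GRAY).astype(np.float32),(0,0),1.0)
K=np.array(i['camera_matrix']);T=np.array(i['world_from_camera'])
def circ(c,r,z,th):
    P=np.stack([c[0]+r*np.cos(th),c[1]+r*np.sin(th),0*th+z],1)
    q=(P-T[:3,3])@T[:3,:3]; q=(q*[1,-1,-1])@K.T; return q[:,:2]/q[:,2:]
def score(c,r,z,th):
    a=circ(c,r-1.5,z,th);b=circ(c,r+1.5,z,th)
    s=lambda p:cv2.remap(g,p[:,:1].astype(np.float32),p[:,1:].astype(np.float32),cv2.INTER_LINEAR)[:,0]
    return np.abs(s(a)-s(b))
tcp=np.array([560.0,-33.2]); tx=np.array([-.4976,.8674])
base=np.arctan2(.8674,-.4976)
for n,c0,r,z,th in [('plate',(523.5,29),48.5,54,np.linspace(0,2*np.pi,200)),('ring',(523.5,29),60,56,base+np.linspace(-2,2,200)),('base',(523.5,29),92,10,base+np.linspace(-2,2,200)),('disc',tcp,33,148.7-51.3+12,base+np.linspace(-.9,.9,100))]:
  for rr in ([r-1,r,r+1]):
    best=max(((np.median(score((c0[0]+dx,c0[1]+dy),rr,z,th)),dx,dy) for dx in np.arange(-6,6.1,.5) for dy in np.arange(-6,6.1,.5)))
    print(n,rr,best[0].round(1),c0[0]+best[1],c0[1]+best[2])
```

```text
plate 47.5 121.2 523.5 27.5
plate 48.5 120.1 523.0 26.5
plate 49.5 88.6 524.0 29.5
ring 59 17.8 525.5 26.0
ring 60 17.1 523.5 27.5
ring 61 16.4 523.5 26.5
base 91 65.4 523.5 27.5
base 92 64.2 523.5 26.0
base 93 61.6 523.5 24.5
disc 32 38.4 560.0 -32.7
disc 33 38.5 560.5 -33.7
disc 34 38.2 561.0 -34.7
```

```bash
python3 -m creep '[{"translation":[12,0,0],"angular":[0,0,0],"jaw":0},{"translation":[35,-1,0],"angular":[0,0,0],"jaw":0},{"translation":[58,-2,0],"angular":[0,0,0],"jaw":0},{"translation":[71,-2,5],"angular":[0,0,0],"jaw":0},{"translation":[71,-2,15],"angular":[0,0,0],"jaw":0},{"translation":[71,-2,25],"angular":[0,0,0],"jaw":0},{"translation":[71,-2,33],"angular":[0,0,0],"jaw":0},{"translation":[71,-2,35],"angular":[0,0,0],"jaw":0}]'
python3 -m creep '[{"translation":[0,0,1],"angular":[0,0,0],"jaw":0},{"translation":[0,0,2],"angular":[0,0,0],"jaw":0},{"translation":[0,0,3],"angular":[0,0,0],"jaw":0},{"translation":[0,0,4],"angular":[0,0,0],"jaw":0},{"translation":[0,0,5],"angular":[0,0,0],"jaw":0},{"translation":[0,0,6],"angular":[0,0,0],"jaw":0},{"translation":[0,0,6],"angular":[0,0,0],"jaw":0},{"translation":[0,0,6],"angular":[0,0,0],"jaw":0}]'
python3 - <<'E'
from h import *
o=ctrl.get_obs(); print(o['ee_pos'],o['orientation'],o['ft_force'],o['moment'])
E
```

```text
t: 6.75
ee_pos: [522.6, 25.6, 112.7]
orientation: [-1.571, -2.719, 0.001]
ft_force: [0.1, -0.3, -4.0]
width: 30.3
grasp_force: 29.9
t: 7.75
ee_pos: [522.9, 26.1, 107.7]
orientation: [-1.57, -2.721, 0.0]
ft_force: [0.7, 0.1, -3.5]
width: 30.0
grasp_force: 29.9
[522.90308138  26.08131208 107.6603439 ] [-1.57017010e+00 -2.72100297e+00  4.39342374e-05] [ 0.65027095  0.0934623  -3.4982124 ] [ 0.04011601 -0.00221891  0.02349394]
```

```bash
python3 -m creep '[{"translation":[0.5,0.5,1],"angular":[0,0,0],"jaw":0},{"translation":[1,0.5,2],"angular":[0,0,0],"jaw":0},{"translation":[1,0.5,3],"angular":[0,0,0],"jaw":0},{"translation":[1,0.5,4],"angular":[0,0,0],"jaw":0},{"translation":[1,0.5,5],"angular":[0,0,0],"jaw":0},{"translation":[1,0.5,6],"angular":[0,0,0],"jaw":0},{"translation":[1,0.5,7],"angular":[0,0,0],"jaw":0},{"translation":[1,0.5,8],"angular":[0,0,0],"jaw":0}]'
python3 -m creep '[{"translation":[0,0,1],"angular":[0,0,0],"jaw":0},{"translation":[0,0,2],"angular":[0,0,0],"jaw":0},{"translation":[0,0,3],"angular":[0,0,0],"jaw":0},{"translation":[0,0,4],"angular":[0,0,0],"jaw":0},{"translation":[0,0,5],"angular":[0,0,0],"jaw":0},{"translation":[0,0,6],"angular":[0,0,0],"jaw":0},{"translation":[0,0,7],"angular":[0,0,0],"jaw":0},{"translation":[0,0,8],"angular":[0,0,0],"jaw":0}]'
python3 - <<'E'
from h import *
o=ctrl.get_obs(); print(o['ee_pos'],o['orientation'],o['ft_force'],o['moment'])
E
```

```text
t: 8.75
ee_pos: [522.8, 27.2, 99.6]
orientation: [-1.57, -2.721, 0.0]
ft_force: [-0.3, -0.0, -2.4]
width: 29.9
grasp_force: 29.9
t: 9.75
ee_pos: [522.9, 27.2, 91.7]
orientation: [1.57, 2.721, 0.0]
ft_force: [-1.8, -0.2, 0.0]
width: 30.1
grasp_force: 29.9
[522.88395407  27.15937551  91.68260264] [1.57024520e+00 2.72092462e+00 4.88389469e-05] [-1.7636558  -0.22104195  0.04248368] [ 0.08289413  0.28574141 -0.01986498]
```

```bash
python3 -m creep '[{"translation":[0,0,0.3],"angular":[0,0,0],"jaw":0},{"translation":[0,0,0.6],"angular":[0,0,0],"jaw":0},{"translation":[0,0,0.9],"angular":[0,0,0],"jaw":0},{"translation":[0,0,1.2],"angular":[0,0,0],"jaw":0},{"translation":[0,0,1.6],"angular":[0,0,0],"jaw":0},{"translation":[0,0,2.0],"angular":[0,0,0],"jaw":0},{"translation":[0,0,2.5],"angular":[0,0,0],"jaw":0},{"translation":[0,0,2.5],"angular":[0,0,0],"jaw":0}]'
python3 -m creep '[{"translation":[0,0,0.2],"angular":[0,0,0],"jaw":0},{"translation":[0,0,0.4],"angular":[0,0,0],"jaw":0},{"translation":[0,0,0.6],"angular":[0,0,0],"jaw":0},{"translation":[0,0,0.8],"angular":[0,0,0],"jaw":0},{"translation":[0,0,1],"angular":[0,0,0],"jaw":0},{"translation":[0,0,1.2],"angular":[0,0,0],"jaw":0},{"translation":[0,0,1.4],"angular":[0,0,0],"jaw":0},{"translation":[0,0,1.5],"angular":[0,0,0],"jaw":0}]'
```

```text
t: 10.75
ee_pos: [522.9, 27.1, 89.2]
orientation: [1.57, 2.721, -0.0]
ft_force: [-2.0, 0.1, 0.5]
width: 30.2
grasp_force: 29.9
t: 11.75
ee_pos: [522.9, 27.2, 87.7]
orientation: [1.57, 2.721, 0.0]
ft_force: [-0.9, 0.6, 0.5]
width: 30.1
grasp_force: 29.9
```

```bash
python3 -m creep '[{"translation":[0,0,0.25],"angular":[0,0,0],"jaw":0},{"translation":[0,0,0.5],"angular":[0,0,0],"jaw":0},{"translation":[0,0,0.75],"angular":[0,0,0],"jaw":0},{"translation":[0,0,1],"angular":[0,0,0],"jaw":0},{"translation":[0,0,1.25],"angular":[0,0,0],"jaw":0},{"translation":[0,0,1.5],"angular":[0,0,0],"jaw":0},{"translation":[0,0,1.75],"angular":[0,0,0],"jaw":0},{"translation":[0,0,2],"angular":[0,0,0],"jaw":0}]'
```

```text
t: 12.75
ee_pos: [522.9, 27.2, 85.7]
orientation: [1.57, 2.721, 0.0]
ft_force: [-1.2, 0.9, 3.8]
width: 30.0
grasp_force: 29.9
```

The push is rising as the catches begin to give. I'll continue gently.

```bash
python3 -m creep '[{"translation":[0,0,0.2],"angular":[0,0,0],"jaw":0},{"translation":[0,0,0.4],"angular":[0,0,0],"jaw":0},{"translation":[0,0,0.6],"angular":[0,0,0],"jaw":0},{"translation":[0,0,0.8],"angular":[0,0,0],"jaw":0},{"translation":[0,0,1],"angular":[0,0,0],"jaw":0},{"translation":[0,0,1.2],"angular":[0,0,0],"jaw":0},{"translation":[0,0,1.4],"angular":[0,0,0],"jaw":0},{"translation":[0,0,1.5],"angular":[0,0,0],"jaw":0}]'
```

```text
t: 13.75
ee_pos: [522.9, 27.2, 84.2]
orientation: [1.57, 2.721, 0.0]
ft_force: [-1.1, -0.1, 5.0]
width: 29.8
grasp_force: 29.9
```

```bash
python3 -m creep '[{"translation":[0,0,0.2],"angular":[0,0,0],"jaw":0},{"translation":[0,0,0.4],"angular":[0,0,0],"jaw":0},{"translation":[0,0,0.6],"angular":[0,0,0],"jaw":0},{"translation":[0,0,0.8],"angular":[0,0,0],"jaw":0},{"translation":[0,0,1],"angular":[0,0,0],"jaw":0},{"translation":[0,0,1.2],"angular":[0,0,0],"jaw":0},{"translation":[0,0,1.4],"angular":[0,0,0],"jaw":0},{"translation":[0,0,1.5],"angular":[0,0,0],"jaw":0}]'
```

```text
t: 14.75
ee_pos: [522.9, 27.2, 82.8]
orientation: [1.57, 2.721, 0.0]
ft_force: [-1.8, 0.6, 6.1]
width: 29.9
grasp_force: 29.9
```

```bash
python3 -m creep '[{"translation":[0,0,0.2],"angular":[0,0,0],"jaw":0},{"translation":[0,0,0.4],"angular":[0,0,0],"jaw":0},{"translation":[0,0,0.6],"angular":[0,0,0],"jaw":0},{"translation":[0,0,0.8],"angular":[0,0,0],"jaw":0},{"translation":[0,0,1],"angular":[0,0,0],"jaw":0},{"translation":[0,0,1.2],"angular":[0,0,0],"jaw":0},{"translation":[0,0,1.4],"angular":[0,0,0],"jaw":0},{"translation":[0,0,1.5],"angular":[0,0,0],"jaw":0}]'
```

```text
t: 15.75
ee_pos: [522.9, 27.2, 81.1]
orientation: [1.57, 2.721, 0.0]
ft_force: [-1.2, -0.1, 3.4]
width: 29.9
grasp_force: 29.9
```

```bash
python3 -m creep '[{"translation":[0,0,0.1],"angular":[0,0,0],"jaw":0},{"translation":[0,0,0.2],"angular":[0,0,0],"jaw":0},{"translation":[0,0,0.3],"angular":[0,0,0],"jaw":0},{"translation":[0,0,0.5],"angular":[0,0,0],"jaw":0},{"translation":[0,0,0.6],"angular":[0,0,0],"jaw":0},{"translation":[0,0,0.8],"angular":[0,0,0],"jaw":0},{"translation":[0,0,0.9],"angular":[0,0,0],"jaw":0},{"translation":[0,0,1],"angular":[0,0,0],"jaw":0}]'
```

```text
t: 16.75
ee_pos: [522.9, 27.2, 80.2]
orientation: [1.57, 2.721, 0.0]
ft_force: [0.1, -0.0, 3.7]
width: 29.9
grasp_force: 29.9
```

```bash
python3 -m creep '[{"translation":[0,0,0.1],"angular":[0,0,0],"jaw":0},{"translation":[0,0,0.2],"angular":[0,0,0],"jaw":0},{"translation":[0,0,0.3],"angular":[0,0,0],"jaw":0},{"translation":[0,0,0.5],"angular":[0,0,0],"jaw":0},{"translation":[0,0,0.6],"angular":[0,0,0],"jaw":0},{"translation":[0,0,0.8],"angular":[0,0,0],"jaw":0},{"translation":[0,0,0.9],"angular":[0,0,0],"jaw":0},{"translation":[0,0,1],"angular":[0,0,0],"jaw":0}]'
```

```text
t: 17.75
ee_pos: [522.9, 27.2, 79.2]
orientation: [1.57, 2.721, 0.0]
ft_force: [-0.8, 0.2, 3.6]
width: 29.8
grasp_force: 29.9
```

```bash
python3 -m creep '[{"translation":[0,0,0.1],"angular":[0,0,0],"jaw":0},{"translation":[0,0,0.2],"angular":[0,0,0],"jaw":0},{"translation":[0,0,0.3],"angular":[0,0,0],"jaw":0},{"translation":[0,0,0.5],"angular":[0,0,0],"jaw":0},{"translation":[0,0,0.6],"angular":[0,0,0],"jaw":0},{"translation":[0,0,0.8],"angular":[0,0,0],"jaw":0},{"translation":[0,0,0.9],"angular":[0,0,0],"jaw":0},{"translation":[0,0,1],"angular":[0,0,0],"jaw":0}]'
```

```text
t: 18.75
ee_pos: [522.9, 27.2, 78.2]
orientation: [1.57, 2.721, 0.0]
ft_force: [-0.3, 0.4, 5.2]
width: 30.0
grasp_force: 29.9
```

```bash
python3 -m creep '[{"translation":[0,0,0.1],"angular":[0,0,0],"jaw":0},{"translation":[0,0,0.2],"angular":[0,0,0],"jaw":0},{"translation":[0,0,0.3],"angular":[0,0,0],"jaw":0},{"translation":[0,0,0.5],"angular":[0,0,0],"jaw":0},{"translation":[0,0,0.6],"angular":[0,0,0],"jaw":0},{"translation":[0,0,0.8],"angular":[0,0,0],"jaw":0},{"translation":[0,0,0.9],"angular":[0,0,0],"jaw":0},{"translation":[0,0,1],"angular":[0,0,0],"jaw":0}]'
```

```text
t: 19.75
ee_pos: [522.9, 27.2, 77.2]
orientation: [1.57, 2.721, 0.0]
ft_force: [-0.5, 0.4, 4.9]
width: 30.2
grasp_force: 29.9
```

```bash
python3 -m creep '[{"translation":[0,0,0.1],"angular":[0,0,0],"jaw":0},{"translation":[0,0,0.2],"angular":[0,0,0],"jaw":0},{"translation":[0,0,0.3],"angular":[0,0,0],"jaw":0},{"translation":[0,0,0.5],"angular":[0,0,0],"jaw":0},{"translation":[0,0,0.6],"angular":[0,0,0],"jaw":0},{"translation":[0,0,0.8],"angular":[0,0,0],"jaw":0},{"translation":[0,0,0.9],"angular":[0,0,0],"jaw":0},{"translation":[0,0,1],"angular":[0,0,0],"jaw":0}]'
```

```text
t: 20.75
ee_pos: [522.8, 27.2, 76.2]
orientation: [1.57, 2.721, -0.0]
ft_force: [-0.0, -0.4, 6.1]
width: 29.8
grasp_force: 29.9
```

```bash
python3 -m creep '[{"translation":[0,0,0.1],"angular":[0,0,0],"jaw":0},{"translation":[0,0,0.2],"angular":[0,0,0],"jaw":0},{"translation":[0,0,0.3],"angular":[0,0,0],"jaw":0},{"translation":[0,0,0.5],"angular":[0,0,0],"jaw":0},{"translation":[0,0,0.6],"angular":[0,0,0],"jaw":0},{"translation":[0,0,0.8],"angular":[0,0,0],"jaw":0},{"translation":[0,0,0.9],"angular":[0,0,0],"jaw":0},{"translation":[0,0,1],"angular":[0,0,0],"jaw":0}]'
```

```text
t: 21.75
ee_pos: [522.9, 27.2, 75.2]
orientation: [1.57, 2.721, 0.0]
ft_force: [-0.7, 1.0, 5.3]
width: 30.1
grasp_force: 29.9
```

```bash
python3 -m creep '[{"translation":[0,0,0.1],"angular":[0,0,0],"jaw":0},{"translation":[0,0,0.2],"angular":[0,0,0],"jaw":0},{"translation":[0,0,0.3],"angular":[0,0,0],"jaw":0},{"translation":[0,0,0.5],"angular":[0,0,0],"jaw":0},{"translation":[0,0,0.6],"angular":[0,0,0],"jaw":0},{"translation":[0,0,0.8],"angular":[0,0,0],"jaw":0},{"translation":[0,0,0.9],"angular":[0,0,0],"jaw":0},{"translation":[0,0,1],"angular":[0,0,0],"jaw":0}]'
```

```text
t: 22.75
ee_pos: [522.9, 27.2, 74.2]
orientation: [1.57, 2.721, 0.0]
ft_force: [-0.3, 0.6, 5.2]
width: 30.1
grasp_force: 29.9
```

```bash
python3 -m creep '[{"translation":[0,0,0.1],"angular":[0,0,0],"jaw":0},{"translation":[0,0,0.2],"angular":[0,0,0],"jaw":0},{"translation":[0,0,0.3],"angular":[0,0,0],"jaw":0},{"translation":[0,0,0.5],"angular":[0,0,0],"jaw":0},{"translation":[0,0,0.6],"angular":[0,0,0],"jaw":0},{"translation":[0,0,0.8],"angular":[0,0,0],"jaw":0},{"translation":[0,0,0.9],"angular":[0,0,0],"jaw":0},{"translation":[0,0,1],"angular":[0,0,0],"jaw":0}]'
```

```text
t: 23.75
ee_pos: [522.9, 27.2, 73.2]
orientation: [1.57, 2.721, -0.0]
ft_force: [-0.9, 1.0, 6.1]
width: 29.7
grasp_force: 29.9
```

```bash
python3 -m creep '[{"translation":[0,0,0.1],"angular":[0,0,0],"jaw":0},{"translation":[0,0,0.2],"angular":[0,0,0],"jaw":0},{"translation":[0,0,0.3],"angular":[0,0,0],"jaw":0},{"translation":[0,0,0.5],"angular":[0,0,0],"jaw":0},{"translation":[0,0,0.6],"angular":[0,0,0],"jaw":0},{"translation":[0,0,0.8],"angular":[0,0,0],"jaw":0},{"translation":[0,0,0.9],"angular":[0,0,0],"jaw":0},{"translation":[0,0,1],"angular":[0,0,0],"jaw":0}]'
```

```text
t: 24.75
ee_pos: [522.9, 27.2, 72.4]
orientation: [1.57, 2.721, 0.0]
ft_force: [-1.3, 0.9, 7.6]
width: 29.9
grasp_force: 29.9
```

```bash
python3 -m creep '[{"translation":[0,0,0.1],"angular":[0,0,0],"jaw":0},{"translation":[0,0,0.1],"angular":[0,0,0],"jaw":0},{"translation":[0,0,0.2],"angular":[0,0,0],"jaw":0},{"translation":[0,0,0.3],"angular":[0,0,0],"jaw":0},{"translation":[0,0,0.4],"angular":[0,0,0],"jaw":0},{"translation":[0,0,0.4],"angular":[0,0,0],"jaw":0},{"translation":[0,0,0.5],"angular":[0,0,0],"jaw":0},{"translation":[0,0,0.5],"angular":[0,0,0],"jaw":0}]'; python3 -c "
from h import *
o=ctrl.get_obs();print(o['ee_pos'],o['ft_force'],o['moment'])"
```

```text
t: 25.75
ee_pos: [522.9, 27.2, 72.2]
orientation: [1.57, 2.721, 0.0]
ft_force: [-1.4, -0.1, 11.6]
width: 29.9
grasp_force: 29.9
[522.91080606  27.15323582  72.24143882] [-1.36564331 -0.07153255 11.5730383 ] [0.04596636 0.49378345 0.03375006]
```

This is the hard stop, at about 16 N net. I'll press a little further to seat all the buttons and hold.

```bash
python3 -m creep '[{"translation":[0,0,0.1],"angular":[0,0,0],"jaw":0},{"translation":[0,0,0.2],"angular":[0,0,0],"jaw":0},{"translation":[0,0,0.3],"angular":[0,0,0],"jaw":0},{"translation":[0,0,0.4],"angular":[0,0,0],"jaw":0},{"translation":[0,0,0.5],"angular":[0,0,0],"jaw":0},{"translation":[0,0,0.5],"angular":[0,0,0],"jaw":0},{"translation":[0,0,0.5],"angular":[0,0,0],"jaw":0},{"translation":[0,0,0.5],"angular":[0,0,0],"jaw":0}]'; python3 -c "
from h import *
o=ctrl.get_obs();print(o['ee_pos'],o['ft_force'],o['moment'])"
```

```text
t: 26.75
ee_pos: [523.0, 27.2, 72.1]
orientation: [1.57, 2.721, 0.0]
ft_force: [-4.1, -0.4, 16.2]
width: 30.0
grasp_force: 29.9
[522.97917292  27.16688954  72.11079575] [-4.054653   -0.36708289 16.21309302] [0.02436312 0.79500531 0.03761915]
```

```bash
python3 -m creep '[{"translation":[0,0,0.1],"angular":[0,0,0],"jaw":0},{"translation":[0,0,0.2],"angular":[0,0,0],"jaw":0},{"translation":[0,0,0.3],"angular":[0,0,0],"jaw":0},{"translation":[0,0,0.3],"angular":[0,0,0],"jaw":0},{"translation":[0,0,0.3],"angular":[0,0,0],"jaw":0},{"translation":[0,0,0.3],"angular":[0,0,0],"jaw":0},{"translation":[0,0,0.3],"angular":[0,0,0],"jaw":0},{"translation":[0,0,0.3],"angular":[0,0,0],"jaw":0}]'; python3 -c "
from h import *
o=ctrl.get_obs();print(o['ee_pos'],o['ft_force'],o['moment'])"
python3 -m creep '[{"translation":[0,0,-0.4],"angular":[0,0,0],"jaw":0},{"translation":[0,0,-0.9],"angular":[0,0,0],"jaw":0},{"translation":[0,0,-1.4],"angular":[0,0,0],"jaw":0},{"translation":[0,0,-2],"angular":[0,0,0],"jaw":0},{"translation":[0,0,-2.6],"angular":[0,0,0],"jaw":0},{"translation":[0,0,-3.2],"angular":[0,0,0],"jaw":0},{"translation":[0,0,-4],"angular":[0,0,0],"jaw":0},{"translation":[0,0,-5],"angular":[0,0,0],"jaw":0}]'
```

```text
t: 27.75
ee_pos: [523.0, 27.2, 72.0]
orientation: [1.57, 2.721, 0.0]
ft_force: [-4.1, -0.2, 19.2]
width: 29.9
grasp_force: 29.9
[522.97535535  27.17789598  72.04832114] [-4.06529821 -0.2049513  19.16421012] [0.02891568 1.01413213 0.02490674]
t: 28.75
ee_pos: [522.0, 27.1, 75.2]
orientation: [-1.569, -2.72, 0.002]
ft_force: [-0.1, -0.2, -3.9]
width: 29.9
grasp_force: 29.9
```

```bash
python3 -m creep '[{"translation":[0,0,-8],"angular":[0,0,0],"jaw":0},{"translation":[0,0,-22],"angular":[0,0,0],"jaw":0},{"translation":[0,0,-42],"angular":[0,0,0],"jaw":0},{"translation":[-8,0,-62],"angular":[0,0,0],"jaw":0},{"translation":[-30,0,-72],"angular":[0,0,0],"jaw":0},{"translation":[-55,0,-74],"angular":[0,0,0],"jaw":0},{"translation":[-68,0,-74],"angular":[0,0,0],"jaw":0},{"translation":[-70,0,-74],"angular":[0,0,0],"jaw":0}]'
python3 - <<'E'
from h import *
for k in range(4): o=ctrl.get_image('wrist')
i=ctrl.camera_info('wrist'); a=snap('wrist','w4'); o=ctrl.get_obs(); print(o['ee_pos'],o['orientation'],o['ft_force'])
np.save('w4.npy',i,allow_pickle=True)
cv2.imwrite('pics/w4c.png',cv2.resize(a[10:260,140:440,::-1],None,fx=2.4,fy=2.4,interpolation=cv2.INTER_CUBIC))
E
```

```text
t: 29.75
ee_pos: [558.0, -34.4, 149.5]
orientation: [-1.572, -2.719, 0.0]
ft_force: [-0.1, 0.8, -4.6]
width: 29.8
grasp_force: 29.9
[557.30594167 -32.94351672 149.56587198] [-1.56911964e+00 -2.72060430e+00  5.05419708e-04] [ 0.02621476 -0.51498421 -3.8530525 ]
```

View pics/w4c.png

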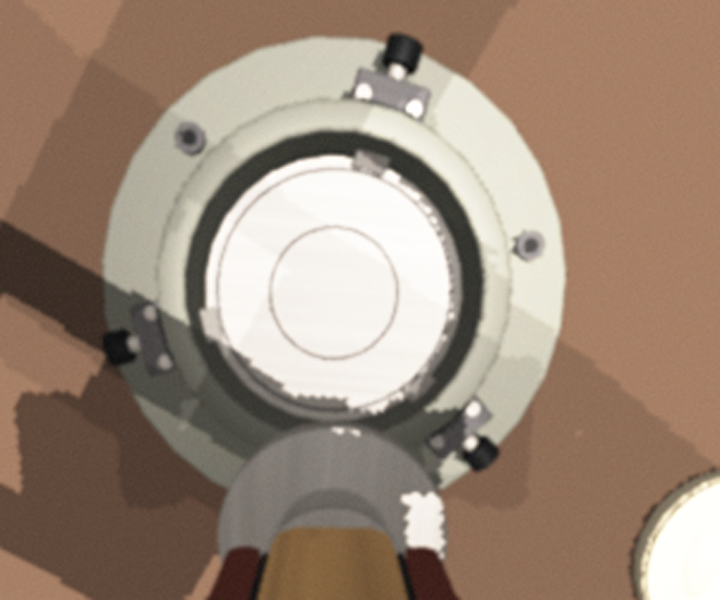

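The mould view (crop) shows the plate lying low and level, with all three noses over its edge at (370,160), (210,323) and (418,385). The tamper hasn't shifted in the grip. I'll carry it back to its rest.

```bash
python3 -m creep '[{"translation":[15,7,0],"angular":[0,0,0],"jaw":0},{"translation":[55,25,0],"angular":[0,0,0],"jaw":0},{"translation":[105,47,0],"angular":[0,0,0],"jaw":0},{"translation":[155,70,0],"angular":[0,0,0],"jaw":0},{"translation":[205,93,0],"angular":[0,0,0],"jaw":0},{"translation":[242,109,0],"angular":[0,0,0],"jaw":0},{"translation":[256,116,0],"angular":[0,0,0],"jaw":0},{"translation":[259,117,0],"angular":[0,0,0],"jaw":0}]'
python3 -m creep '[{"translation":[0,0,10],"angular":[0,0,0],"jaw":0},{"translation":[0,0,25],"angular":[0,0,0],"jaw":0},{"translation":[0,0,40],"angular":[0,0,0],"jaw":0},{"translation":[0,0,55],"angular":[0,0,0],"jaw":0},{"translation":[0,0,60],"angular":[0,0,0],"jaw":0},{"translation":[0,0,60],"angular":[0,0,0],"jaw":0},{"translation":[0,0,60],"angular":[0,0,0],"jaw":0},{"translation":[0,0,60],"angular":[0,0,0],"jaw":0}]'
python3 - <<'E'
from h import *
i=ctrl.camera_info('wrist'); a=snap('wrist','w5'); o=ctrl.get_obs(); print(o['ee_pos'],o['orientation'],o['ft_force'])
R=cv2.Rodrigues(o['orientation'])[0]; print(R.T@(np.array([530.2,250.5,59.3])-o['ee_pos']))
cv2.imwrite('pics/w5c.png',cv2.resize(a[120:330,140:420,::-1],None,fx=2.8,fy=2.8))
E
```

```text
t: 31.0
ee_pos: [529.0, 250.4, 149.8]
orientation: [-1.567, -2.723, 0.001]
ft_force: [-0.6, -0.1, -3.8]
width: 29.9
grasp_force: 29.9
t: 32.0
ee_pos: [529.9, 249.6, 90.4]
orientation: [1.57, 2.721, 0.001]
ft_force: [-0.1, 0.5, -4.2]
width: 29.8
grasp_force: 29.9
[529.86736382 249.54918653  90.40595922] [1.56978268e+00 2.72060428e+00 1.22512003e-03] [-0.19337129 -0.66579503 -4.20640722]
[ 0.66043676  0.73365821 31.10660639]
```

View pics/w5c.png

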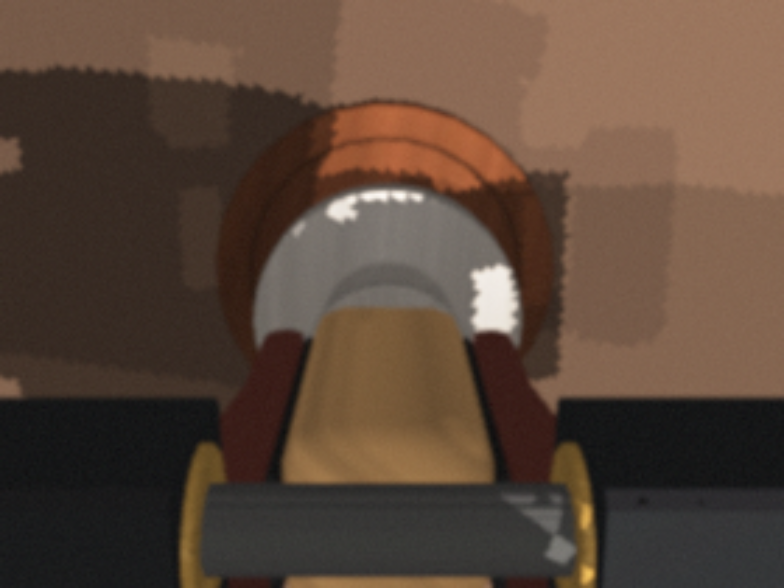

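The disc is at x≈388 over the saucer at x≈385 (crop), so it is centred. I'll lower it, slowly at the end.

```bash
python3 -m creep '[{"translation":[0.7,0,8],"angular":[0,0,0],"jaw":0},{"translation":[0.7,0,16],"angular":[0,0,0],"jaw":0},{"translation":[0.7,0,23],"angular":[0,0,0],"jaw":0},{"translation":[0.7,0,27],"angular":[0,0,0],"jaw":0},{"translation":[0.7,0,28],"angular":[0,0,0],"jaw":0},{"translation":[0.7,0,29],"angular":[0,0,0],"jaw":0},{"translation":[0.7,0,29.5],"angular":[0,0,0],"jaw":0},{"translation":[0.7,0,30],"angular":[0,0,0],"jaw":0}]'
python3 -m creep '[{"translation":[0,0,0.1],"angular":[0,0,0],"jaw":0},{"translation":[0,0,0.3],"angular":[0,0,0],"jaw":0},{"translation":[0,0,0.4],"angular":[0,0,0],"jaw":0},{"translation":[0,0,0.6],"angular":[0,0,0],"jaw":0},{"translation":[0,0,0.7],"angular":[0,0,0],"jaw":0},{"translation":[0,0,0.9],"angular":[0,0,0],"jaw":0},{"translation":[0,0,1],"angular":[0,0,0],"jaw":0},{"translation":[0,0,1],"angular":[0,0,0],"jaw":0}]'
```

```text
t: 33.05
ee_pos: [529.3, 250.0, 60.0]
orientation: [1.57, 2.721, 0.0]
ft_force: [0.1, -0.4, -3.7]
width: 30.1
grasp_force: 29.9
t: 34.05
ee_pos: [529.2, 250.0, 58.9]
orientation: [-1.57, -2.721, 0.0]
ft_force: [0.4, 0.7, -4.0]
width: 29.7
grasp_force: 29.9
```

```bash
python3 -m creep '[{"translation":[0,0,0.1],"angular":[0,0,0],"jaw":0},{"translation":[0,0,0.3],"angular":[0,0,0],"jaw":0},{"translation":[0,0,0.4],"angular":[0,0,0],"jaw":0},{"translation":[0,0,0.6],"angular":[0,0,0],"jaw":0},{"translation":[0,0,0.7],"angular":[0,0,0],"jaw":0},{"translation":[0,0,0.8],"angular":[0,0,0],"jaw":0},{"translation":[0,0,0.8],"angular":[0,0,0],"jaw":0},{"translation":[0,0,0.8],"angular":[0,0,0],"jaw":0}]'
```

```text
t: 35.05
ee_pos: [529.3, 250.0, 58.7]
orientation: [1.57, 2.721, 0.0]
ft_force: [-3.1, -1.6, 6.5]
width: 30.0
grasp_force: 29.9
```

It's seated. I'll relieve the load, open and rise.

```bash
python3 -m creep '[{"translation":[0,0,-0.2],"angular":[0,0,0],"jaw":0},{"translation":[0,0,-0.5],"angular":[0,0,0],"jaw":0},{"translation":[0,0,-0.5],"angular":[0,0,0],"jaw":0.45},{"translation":[0,0,-0.5],"angular":[0,0,0],"jaw":0.6},{"translation":[0,0,-0.5],"angular":[0,0,0],"jaw":1},{"translation":[0,0,-0.5],"angular":[0,0,0],"jaw":1},{"translation":[0,0,-0.5],"angular":[0,0,0],"jaw":1},{"translation":[0,0,-0.5],"angular":[0,0,0],"jaw":1}]'
python3 -m creep '[{"translation":[0,0,0],"angular":[0,0,0],"jaw":1},{"translation":[0,0,-5],"angular":[0,0,0],"jaw":1},{"translation":[0,0,-20],"angular":[0,0,0],"jaw":1},{"translation":[0,0,-45],"angular":[0,0,0],"jaw":1},{"translation":[0,0,-75],"angular":[0,0,0],"jaw":1},{"translation":[0,0,-110],"angular":[0,0,0],"jaw":1},{"translation":[0,0,-140],"angular":[0,0,0],"jaw":1},{"translation":[0,0,-160],"angular":[0,0,0],"jaw":1}]'
python3 - <<'E'
from h import *
for k in range(4): ctrl.get_image('wrist')
a=snap('wrist','w6'); b=ctrl.get_image('top')
c=cv2.resize(b[165:265,170:435],None,fx=2.11,fy=2.11,interpolation=cv2.INTER_CUBIC)[:,:560]
cv2.imwrite('pics/w6c.png',cv2.vconcat([np.ascontiguousarray(a[:330,:,::-1]),cv2.copyMakeBorder(c,0,0,0,560-c.shape[1],cv2.BORDER_CONSTANT)[:,:,::-1].copy()]))
print(ctrl.get_obs()['ft_force'],ctrl.get_obs()['width'])
E
```

```text
t: 36.05
ee_pos: [529.2, 249.9, 58.6]
orientation: [1.57, 2.721, -0.0]
ft_force: [-0.5, -0.4, -0.5]
width: 85.7
grasp_force: 0.0
t: 37.05
ee_pos: [529.8, 250.2, 221.6]
orientation: [1.569, 2.719, 0.004]
ft_force: [-0.5, -0.4, -0.1]
width: 87.8
grasp_force: 0.0
[-0.36145155  1.17970328 -0.1071317 ] 87.52122457276424
```

View pics/w6c.png

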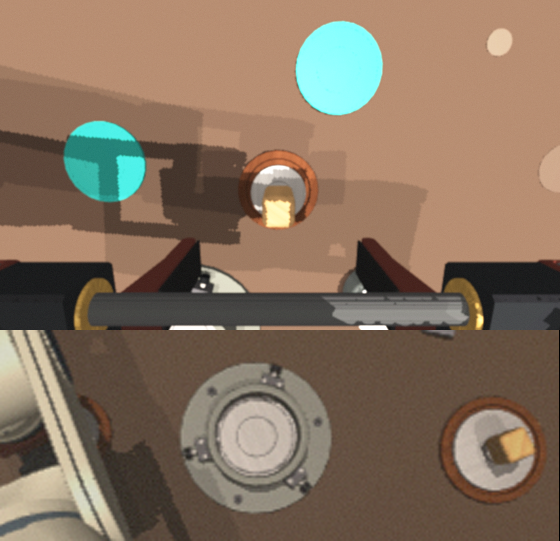

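The tamper stands upright in its rest at (278,190), as it did at the start. The plate stays down at (257,435), and the robot is clear.

```bash
python3 -c "
from workcell import ctrl
print(ctrl.close_job())"
```

```text
the job is handed in; nothing more can be done
None
```

The job is handed in: the plate is down under all three catches (highest reading about 24 N), and the small tamper is back upright in its rest, with about 37 of the 61 s used.

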